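# Latch the sliding cover of a bicycle-parts case

### The job

Close up the wooden parts case on the bicycle-parts table: slide its plywood cover along until it meets the rubber buffer, then bring the draw latch's lever and wire loop over so that the loop drops behind the keeper's hook, and finally press the lever down flat, over centre, so that the latch draws the cover tight and stays shut. Leave the loose bicycle parts lying around the case where they are.

Things in the scene. Friction and masses are not known exactly. Their poses are not given: they have to be found in the camera images.
- case: Dark wooden parts case fixed to the table, 170 mm wide (x) and 354 mm long (y = -240 to +114 mm). Origin on the table under the latch pivot. Axes: z up, x across the case along the latch's hinge pin, y along it: the cover and keeper lie towards -y, the flat black deck (75 mm above the table, y = -30 to +114) carries the latch and runs on towards +y.
- pivot (a point): Middle of the lever's fixed hinge axis, 91 mm above the table, straight above the case's origin; case's axes. Its steel bracket on the deck is 34 mm wide and hardly rises above the pin.
- cover (a joint): Opening of the sliding plywood cover, m: 0.004 when its front edge just meets the rubber buffer, about 0 when latched tight; grows towards -y (starts 0.035 to 0.070). Drags with 2 N, stays where left. The buffer is a 5 N/mm spring from 0.004 down; it returns a cover that is only pushed to 0.003-0.004. Cover 156 mm wide, 190 mm long, top 83 mm above the table.
- rib (a point): Centre of the dark wooden rib standing across the cover, to push it by: 80 mm long in x, 12 mm thick in y, 26 mm tall (83 to 109 mm above the table). With the cover tight it is 150 mm from the pivot towards -y.
- keeper (a point): Where the middle of the loop's bar sits when latched: under the hook of the steel keeper at the cover's front end, 89.5 mm above the table, 52 mm from the pivot towards -y when the cover is tight; moves with the cover, case's axes. The bar must come down onto the foot plate (top 87 mm above the table) at least 6 mm from here towards -y; closing the lever then draws it in towards +y under the lip.
- lip (a point): Middle of the outer edge of the keeper's hook: a 22 mm wide upright post whose top is bent over towards -y into a lip 4 mm thick, from 94.5 to 98.5 mm above the table. This point is halfway up the lip's edge, 3.5 mm from the keeper point towards -y.
- lever (a joint): Angle of the steel latch lever, rad: 0 = closed, flat over the deck, pointing to +y; 1.57 upright; 1.95 its stop, leaning towards the keeper. Starts 1.0 to 1.35. Friction (0.5 N at the tip) holds it where left. The hooked loop pulls from 0.95 down; 3 N presses it on, over centre near 0.1, where it stays shut. While it is steep push along its arc: straight down its tip may bind on the finger.
- lever_tip (a point): Middle of the rolled outer end of the lever, 69 mm from the pivot. The lever is a plate 24 mm wide, 3 mm thick; closed, its top is 97 mm above the table.
- loop (a joint): Angle of the wire loop from the lever, rad: 0 = folded back along the lever, its bar sticking out past the lever's tip (starts 0 to 0.15); grows as it tips towards the keeper; about 3.1 when latched. Hinge friction lets it stand within 30 degrees of upright; tipped further it falls by its own weight onto keeper or cover.
- loop_hinge (a point): Middle of the loop's hinge on the lever, 18 mm from the pivot. With the cover at the buffer, a lever short of about 1.5 rad leaves the fallen bar on top of the lip; throwing the lever on to its stop carries the bar past the lip so that it drops behind. One sweep towards -y from behind the lever can tip the loop and then throw the lever.
- loop_bar (a point): Middle of the loop's cross bar: round steel 5 mm thick, 42 mm wide between the centres of its two side wires (also 5 mm thick), 70 mm from the loop's hinge.
- crank: Loose aluminium crank arm lying beyond the case, 190 x 34 x 18 mm; bystander. Origin at the centre of its underside.
- jar: Loose small glass jar with steel cap standing off the +y end of the case, 52 mm diameter, 70 mm tall; bystander. Origin at the centre of its underside.
- pedal: Loose pedal lying between the case and the robot, 90 x 72 mm cage with a 30 mm axle stub, 22 mm high; bystander. Origin at the centre of its underside.

How it is judged (in metres and radians):
On the way, in this order (a step that is already met when the one before it is completed fails the run):
1. the cover has been slid up to the buffer (value of joint cover below 0.009 m), for 0.2 s.
2. the loop's bar lies behind the keeper's post, below its lip (y of loop_bar in the frame of keeper between -0.022 and 0.004 m and z of loop_bar in the frame of keeper between -0.006 and 0.0045 m and value of joint cover below 0.012 m), for 0.2 s.
At the end, for the whole second after the job is handed in: The lever lies flat (within 0.09 rad of closed) and at rest, the loop's bar is under the keeper's lip against the post (within 4 mm of the keeper point along the case, and below the lip), and the latch holds the cover drawn tight against the buffer (opening under 2.2 mm) (value of joint lever below 0.09 rad and value of joint cover below 0.0022 m and y of loop_bar in the frame of keeper between -0.004 and 0.004 m and z of loop_bar in the frame of keeper between -0.006 and 0.0045 m and velocity of joint lever between -0.05 and 0.05 rad/s); the robot touches nothing.
It fails at once if the crank is shifted by more than 15 mm (distance of crank from where it was at the start of the episode above 0.015 m).
It fails at once if the jar is shifted by more than 15 mm (distance of jar from where it was at the start of the episode above 0.015 m).
It fails at once if the pedal is shifted by more than 15 mm (distance of pedal from where it was at the start of the episode above 0.015 m).
It also fails if it takes over 59 s, if anything falls off the work surface, if the arm or the gripper's body presses on something with over 40 N, if the wrist force passes 120 N, or if a joint passes its speed limit or range.

### The arm

A 6-joint arm with a two-finger parallel gripper is mounted at the origin on the work surface. World frame = base frame: x ahead of the robot, y to its left, z up, the work surface at z = 0. Lengths are in mm, angles in rad, forces in N, time in s.
With the tool pointing down it reaches from about 300 to 875 mm from the base axis. Payload 6.4 kg.
Tool frame: the origin (TCP) lies midway between the tips of the shut fingers; the grasp point (between the pads) lies 19 mm behind it; z points along the fingers, y is the direction in which the jaws open and shut (so a half turn about z gives the same grasp; the last joint's range is limited). The gripper opens to 85 mm and grips with 20 to 120 N. Pads are 22 mm wide; open, the fingers measure 114 mm over their backs; the gripper's body (76 mm by 85 mm) begins 54 mm behind the grasp point. The pads swing forward as they close: fully open they stand 13 mm farther back than shut.
Start: joints at [0.99, 0.181, 1.607, -0, 1.354, -0.206], TCP at [210.489, 535.103, 231.288] pointing down, gripper open.
Joint ranges: [-2.99, 2.99], [-0.89, 2.07], [0.3, 2.58], [-1.14, 4.28], [0, 2.63], [-3.12, 3.12]. Speed limits (rad/s): [2.57, 2.57, 3.01, 3.14, 3.14, 3.14].

### API

Orientations are given as a unit quaternion [x, y, z, w].
In Python, from plant import robot gives the robot as it stands.
- The arm moves only by the shell command python3 -m handwheel 'ROWS' [OPENING]. ROWS is JSON, a list of rows, each an object of numbers: "x", "y", "z": the shift along the tool's x, y, z in m; "yaw": the turn about the tool's z in degrees. In form: [{"x": .., "y": .., "z": .., "yaw": ..}, ...]. A call has 1 to 20 rows; each row is the pose to reach, as a shift and turn from the pose commanded when the call began, along the tool's axes at that moment; what a row does not reach only later rows make up. A row lasts 1/10 s, in which the tool goes at most 50 mm and 8.59 degrees, less where a joint would pass 70% of its speed; a pose out of reach is approached as far as the arm can. A call with a gripper value outside its range is refused whole. OPENING is the opening, from 0 (shut) to 1 (fully open), set as the call begins (- or left out, the last holds). The fingers move at their own pace and stop on an object; the grip force is fixed at half the most. Time passes only in rows, so rows that repeat a pose let the fingers close. It gives the time, the measured TCP pose, the force and the opening at its end, in the units of the state.
- robot.state(): the state, without advancing time (a new reading comes with each control period).
- robot.grab_frame(name): name is "side" or "top" or "wrist"; returns (picture, depth): 480x640x3 uint8, red, green, blue; 480x640 float32, mm along the optical axis (not along the pixel's ray), 0 where there is no reading.
- robot.camera_model(name): a dict with "vfov" (degrees; the focal length in pixels is half the picture's height over the tangent of half this angle, whatever the lens; pixels are square), "cx", "cy" (the principal point, pixels), "extrinsics" (4x4, takes a point from camera to world coordinates); the wrist camera has in their place "hand_eye" (4x4, takes a point from camera to tool coordinates, whose origin is the TCP and whose axes are the flange's). Camera axes: x right, y up, looking along -z (the intrinsics and any distortion apply to the point x, -y, -z); pixel columns grow to the right and rows downward; lengths in mm; the calibration is good to about 2 mm. The wrist camera is an equidistant fisheye: a pixel r from the principal point sees the ray r / f radians off the axis. A picture is of the moment at which its call begins: read the wrist's pose just before it. camera_model takes no time and is no camera call.
- robot.sign_off(): hands the job in, once; it reports no verdict.
The state is a dict: "clock": time; "qpos": joint angles; "joint_velocities": joint speeds; "joint_torque": joint torques, N m; "eef_pos": TCP position; "tcp_rot": TCP orientation; "wrist_force": force on the tool from outside, world axes, zero at the start; "ft_torque": the same for the moment, N m; "finger_gap": finger opening in mm.
Only numpy, scipy, OpenCV 4.12 (cv2) and the standard library are available. Lean on these libraries where they do the work, as an engineer would, in place of code of your own. Each camera call takes 0.05 s, during which the arm holds its last target.

## Working session

There is one attempt and no reset: what is moved stays moved. The work goes in short steps, Python scripts to look and compute and a shell command to move; the robot and the scene stay as the last step left them, time stands still between calls to the robot, and variables do not carry over. Pictures are saved under pics/ and viewed, and the job is handed in when it is done.

```bash
ls; mkdir -p pics; python3 - <<'E'
from plant import robot
import cv2,numpy as np
s=robot.state();print(s)
for n in ("top","side","wrist"):
    m=robot.camera_model(n);print(n,m)
    p,d=robot.grab_frame(n)
    cv2.imwrite(f"pics/{n}0.png",p[:,:,::-1]);np.save(f"pics/{n}0_d.npy",d)
E
```

```text
pics
{'clock': 0.0, 'qpos': array([ 9.89690664e-01,  1.81553082e-01,  1.60803955e+00,  8.04822107e-06,
        1.35382767e+00, -2.06277517e-01]), 'joint_velocities': array([-1.86382330e-04,  6.19382228e-04, -1.33016445e-05,  4.57689499e-04,
        1.23671178e-03,  6.18728704e-04]), 'joint_torque': array([-4.98757236e-04, -4.44857633e+01, -3.51338446e+01, -2.89562749e-04,
        8.82898428e-03, -1.82126553e-05]), 'eef_pos': array([210.1601248 , 534.59692443, 230.36216341]), 'tcp_rot': array([ 1.86319652e-01,  9.82488754e-01, -8.42409183e-04, -3.54171699e-04]), 'wrist_force': array([-0.47116475, -0.07966371, -0.31380537]), 'ft_torque': array([-0.0286778 , -0.02208304, -0.02180136]), 'finger_gap': 85.28761184557223}
top {'vfov': 53.48477038502001, 'cx': 323.6098473407351, 'cy': 239.8683775983199, 'extrinsics': array([[-1.50397126e-02,  9.93154499e-01, -1.15835866e-01,
         4.74146540e+02],
       [-9.99880864e-01, -1.45359291e-02,  5.19267063e-03,
         1.20809011e+02],
       [ 3.47334227e-03,  1.15900162e-01,  9.93254795e-01,
         7.91065978e+02],
       [ 0.00000000e+00,
[... 243 characters left out ...]
02],
       [-6.96802342e-01,  3.64550924e-01, -6.17712813e-01,
        -3.45542219e+02],
       [-6.20505705e-03,  8.58112012e-01,  5.13425040e-01,
         4.84663886e+02],
       [ 0.00000000e+00,  0.00000000e+00,  0.00000000e+00,
         1.00000000e+00]])}
wrist {'vfov': 65.70646984690485, 'cx': 317.9312168440406, 'cy': 237.98754403214727, 'hand_eye': array([[-1.10301746e-03,  9.52839550e-01,  3.03472528e-01,
         7.66381413e+01],
       [ 9.99999360e-01,  9.74165233e-04,  5.75978293e-04,
        -1.03382282e+00],
       [ 2.53182512e-04,  3.03472969e-01, -9.52840014e-01,
        -1.42913321e+02],
       [ 0.00000000e+00,  0.00000000e+00,  0.00000000e+00,
         1.00000000e+00]])}
```

View pics/top0.png

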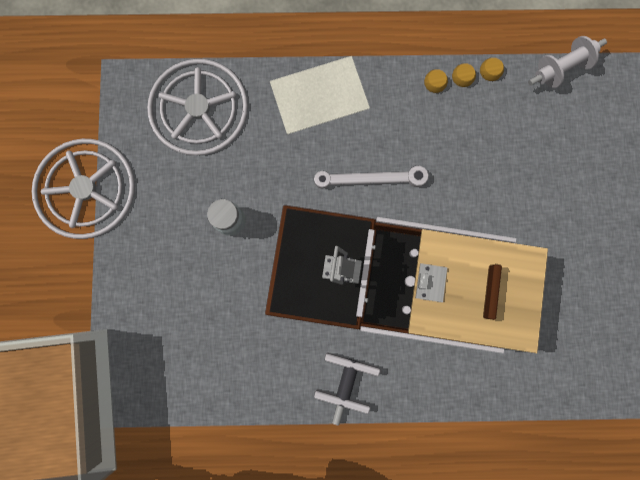

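View pics/side0.png

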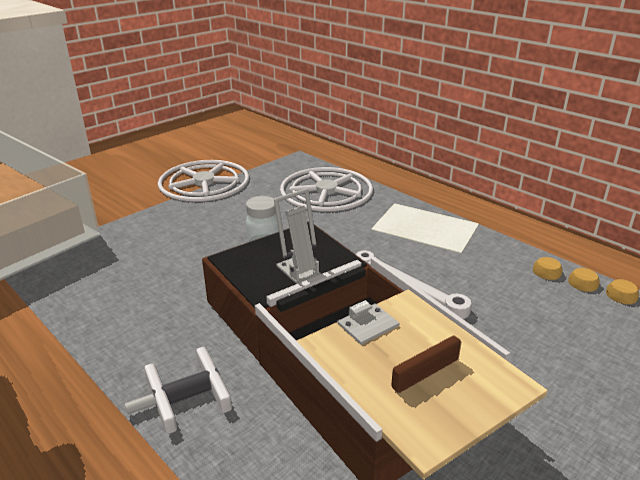

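```bash
cat > h.py <<'E'
import cv2,numpy as np
from plant import robot
def ray(n,px,tool=None):
    m=robot.camera_model(n);f=240/np.tan(np.radians(m['vfov']/2))
    u=np.atleast_2d(np.asarray(px,float))-[m['cx'],m['cy']]
    if n=='wrist':
        r=np.linalg.norm(u,axis=1,keepdims=True);th=r/f
        d=np.hstack([u/np.maximum(r,1e-9)*np.sin(th),np.cos(th)])
        E=tool@m['hand_eye']
    else:
        d=np.hstack([u/f,np.ones((len(u),1))]);E=m['extrinsics']
    d=d*[1,-1,-1]
    return E[:3,3],d@E[:3,:3].T
def onplane(n,px,z,tool=None):
    o,d=ray(n,px,tool);return o+d*((z-o[2])/d[:,2])[:,None]
def bydepth(n,px,D):
    m=robot.camera_model(n);o,d=ray(n,px);
    f=240/np.tan(np.radians(m['vfov']/2))
    px=np.atleast_2d(px);dd=np.array([D[int(round(v)),int(round(u))] for u,v in px])
    return o+d*dd[:,None]
def proj(n,P):
    m=robot.camera_model(n);f=240/np.tan(np.radians(m['vfov']/2));E=m['extrinsics']
    c=(np.atleast_2d(P)-E[:3,3])@E[:3,:3]
    return np.c_[m['cx']-f*c[:,0]/c[:,2]*1, m['cy']+f*c[:,1]/c[:,2]]
def frame(n,tag):
    p,d=robot.grab_frame(n);cv2.imwrite(f'pics/{tag}.png',p[:,:,::-1]);np.save(f'pics/{tag}_d.npy',d);return p,d
E
python3 - <<'E'
from h import *
p=cv2.imread('pics/top0.png');D=np.load('pics/top0_d.npy')
hsv=cv2.cvtColor(p,cv2.COLOR_BGR2HSV)
# plywood
m=((hsv[...,0]>10)&(hsv[...,0]<28)&(hsv[...,2]>150)&(hsv[...,1]>60)).astype(np.uint8)
m[:200]=0;m[:,:400]=0;m[360:]=0
c=max(cv2.findContours(m,0,2)[0],key=cv2.contourArea)
P=onplane('top',c[:,0,:],83);r=cv2.minAreaRect(P[:,:2].astype(np.float32))
print('ply',r,cv2.boxPoints(r))
# deck
m=((hsv[...,2]<48)&(hsv[...,1]<120)).astype(np.uint8);m[:200]=0;m[330:]=0;m[:,:262]=0;m[:,372:]=0
c=max(cv2.findContours(m,0,2)[0],key=cv2.contourArea);print(cv2.contourArea(c))
P=onplane('top',c[:,0,:],75);r=cv2.minAreaRect(P[:,:2].astype(np.float32))
print('deck',r,cv2.boxPoints(r))
for q in [(493,280),(525,270),(300,250),(430,270),(345,265),(340,250),(222,214)]:print(q,bydepth('top',[q],D).round(1))
# rib
m=((hsv[...,2]<130)).astype(np.uint8);m[:255]=0;m[328:]=0;m[:,:470]=0;m[:,515:]=0
c=max(cv2.findContours(m,0,2)[0],key=cv2.contourArea)
P=onplane('top',c[:,0,:],109);r=cv2.minAreaRect(P[:,:2].astype(np.float32));print('rib',r)
cv2.imwrite('pics/top0z.png',cv2.resize(p[200:360,260:560],None,fx=2.6,fy=2.6,interpolation=cv2.INTER_CUBIC))
s=cv2.imread('pics/side0.png');cv2.imwrite('pics/side0z.png',cv2.resize(s[180:360,240:500],None,fx=3,fy=3,interpolation=cv2.INTER_CUBIC))
E
```

```text
ply ((479.1941833496094, -110.91693878173828), (189.39662170410156, 155.55477905273438), 80.26725769042969) [[ 386.52725   -191.10379  ]
 [ 539.84314   -217.40073  ]
 [ 571.8611     -30.730087 ]
 [ 418.54523     -4.4331512]]
8651.0
deck ((518.5888061523438, 122.13790893554688), (129.4940948486328, 157.0833282470703), 80.31607055664062) [[430.27502  71.52518]
 [585.12     45.10174]
 [606.9026  172.75064]
 [452.05762 199.17407]]
(493, 280) [[ 492.4 -124.   109. ]]
(525, 270) [[ 507.3 -182.3   81.8]]
(300, 250) [[542.8 152.9  75. ]]
(430, 270) [[509.2 -39.7  86. ]]
(345, 265) [[515.4  88.4 134.4]]
(340, 250) [[534.2  95.8 156.3]]
(222, 214) [[600.4 272.2  70. ]]
rib ((475.649658203125, -126.83065795898438), (29.339473724365234, 79.3820571899414), 80.53604125976562)
```

View pics/top0z.png

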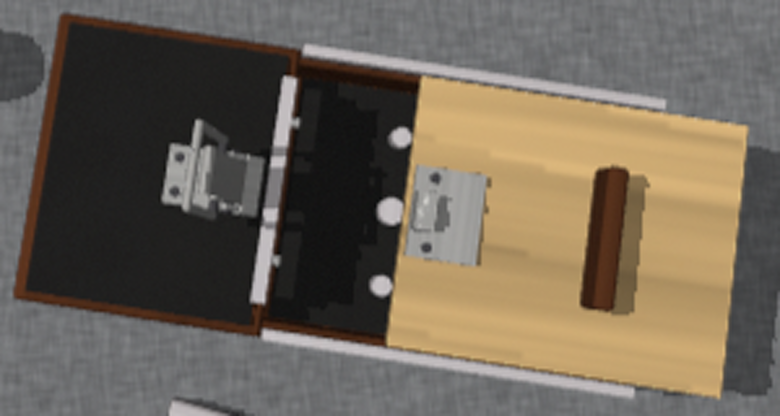

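View pics/side0z.png

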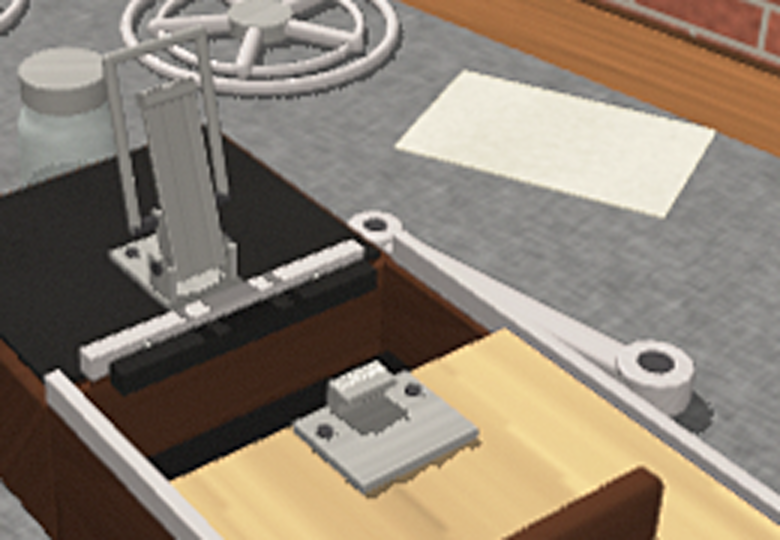

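```bash
cat >> h.py <<'E'
TH=np.radians(-9.73);ex=np.array([np.cos(TH),np.sin(TH)]);ey=np.array([-np.sin(TH),np.cos(TH)])
C0=np.array([479.19,-110.92])  # cover centre at start
def cloud(n,D,box):
    u0,v0,u1,v1=box;vv,uu=np.mgrid[v0:v1,u0:u1];px=np.c_[uu.ravel(),vv.ravel()];z=D[px[:,1],px[:,0]]
    o,d=ray(n,px);return (o+d*z[:,None])[z>0],px[z>0]
def tocase(P,O=C0):
    q=P[:,:2]-O;return np.c_[q@ex,q@ey,P[:,2]]
E
python3 - <<'E'
from h import *
img=np.full((560,800,3),255,np.uint8)
for n,box,col in(('top',(260,200,560,360),(255,0,0)),('side',(200,180,560,470),(0,0,255))):
    D=np.load(f'pics/{n}0_d.npy');P,px=cloud(n,D,box);Q=tocase(P)
    k=(abs(Q[:,0])<22)&(Q[:,2]>60)&(Q[:,2]<240)&(Q[:,1]<320)
    for x,y,z in Q[k]:
        i,j=int(20+(y+100)*1.9),int(520-(z-60)*1.9*1.4)
        if 0<=i<800 and 0<=j<560: cv2.circle(img,(i,j),1,col,-1)
    # deck end
    for zz in (75,):
        k=(abs(Q[:,2]-zz)<1.5)&(abs(Q[:,0])<80);print(n,'deck y',np.percentile(Q[k,1],[1,5,50,95,99]).round(1), 'x',np.percentile(Q[k,0],[1,50,99]).round(1))
    k=(Q[:,2]>105)&(Q[:,2]<112)&(Q[:,1]<0);print('rib',Q[k].min(0),Q[k].max(0),np.median(Q[k],0))
    k=(Q[:,2]>105)&(Q[:,1]>100)&(Q[:,1]<260)&(abs(Q[:,0])<40);print('lever',np.percentile(Q[k],[1,50,99],axis=0).round(1))
    k=(Q[:,2]>93)&(Q[:,2]<102)&(abs(Q[:,0])<15)&(Q[:,1]>60)&(Q[:,1]<110);print('hook',np.percentile(Q[k],[1,50,99],axis=0).round(1))
cv2.imwrite('pics/slice0.png',img)
E
```

```text
top deck y [ 94.3 173.9 241.4 296.  300.6] x [-78.3  -1.7  78.6]
rib [-39.72491261 -21.52709817 105.00638142] [ 39.41407251  -8.61167057 111.47724836] [ -0.72457674 -14.49183262 107.67158601]
lever [[-23.1 193.7 106.5]
 [ -0.6 209.3 157. ]
 [ 22.3 221.3 178.1]]
hook [[-1.060e+01  7.920e+01  9.420e+01]
 [-1.000e-01  8.530e+01  9.750e+01]
 [ 1.060e+01  9.110e+01  1.001e+02]]
side deck y [104.9 153.9 234.7 294.9 300.4] x [-78.6 -24.4  79. ]
rib [-40.20973021 -23.17219475 105.04813028] [ 39.53119629 -10.02038913 111.65398725] [ -3.58116378 -18.23652444 109.21489509]
lever [[-23.1 192.4 105.8]
 [ -1.2 205.3 138.8]
 [ 22.9 219.  178.5]]
hook [[-11.6  77.9  94. ]
 [ -1.7  83.7  98.9]
 [ 10.9  91.  100.6]]
```

View pics/slice0.png

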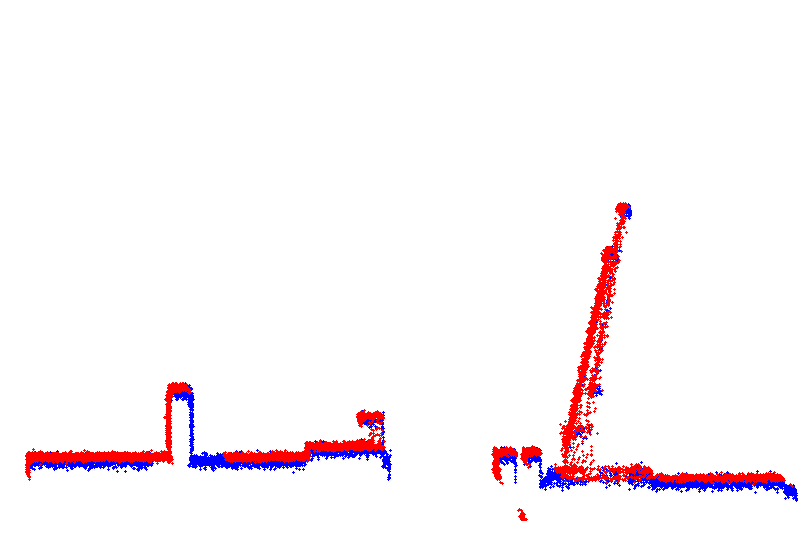

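```bash
python3 - <<'E'
from h import *
for n,box in(('top',(260,200,560,360)),('side',(200,180,560,470))):
    D=np.load(f'pics/{n}0_d.npy');P,px=cloud(n,D,box);Q=tocase(P)
    k=(abs(Q[:,0])<9)&(Q[:,2]>100)&(Q[:,2]<148)&(Q[:,1]>170)&(Q[:,1]<230)
    vx,vy,x0,y0=cv2.fitLine(Q[k][:,1:].astype(np.float32),cv2.DIST_HUBER,0,.01,.01).ravel()
    t=(91-y0)/vy;print(n,k.sum(),'angle',np.arctan2(vy,vx),'y at z91',x0+vx*t)
    k=(Q[:,2]>152)&(abs(Q[:,0])<9)&(Q[:,1]>170)&(Q[:,1]<230)&(Q[:,2]<168);print('tip',Q[k].max(0),np.percentile(Q[k],[2,50,98],axis=0).round(1))
    k=(Q[:,2]>170)&(abs(Q[:,0])<25)&(Q[:,1]>170)&(Q[:,1]<240);print('bar',np.percentile(Q[k],[2,50,98],axis=0).round(1))
    k=(Q[:,2]>60)&(Q[:,2]<74)&(Q[:,1]>290)&(abs(Q[:,0])<60);print('end',np.percentile(Q[k],[50,98],axis=0).round(1))
    k=(Q[:,2]>80)&(Q[:,2]<95)&(Q[:,1]>175)&(Q[:,1]<300)&(abs(Q[:,0])<25);print('brk',np.percentile(Q[k],[2,50,98],axis=0).round(1))
    k=(abs(Q[:,2]-81)<3)&(Q[:,1]>100)&(Q[:,1]<175);print('buf',np.percentile(Q[k],[2,50,98],axis=0).round(1))
# rim outer edge
p=cv2.imread('pics/top0.png');hsv=cv2.cvtColor(p,cv2.COLOR_BGR2HSV)
m=((hsv[...,1]>110)&(hsv[...,2]<110)).astype(np.uint8);m[:200]=0;m[330:]=0;m[:,:262]=0;m[:,320:]=0
v,u=np.nonzero(m)
for z in(71,75):
    Q=tocase(onplane('top',np.c_[u,v],z));print('rim',z,np.percentile(Q,[1,50,99],axis=0).round(1))
E
```

```text
top 118 angle 1.2677162 y at z91 188.87996
tip [  8.73873073 214.58518695 162.90663979] [[-8.500e+00  2.078e+02  1.571e+02]
 [ 1.000e-01  2.111e+02  1.596e+02]
 [ 8.500e+00  2.144e+02  1.622e+02]]
bar [[-22.4 216.6 173.4]
 [ -0.5 219.1 176.2]
 [ 21.8 221.5 178.3]]
end [[ -1.4 303.1  72. ]
 [ 57.9 308.6  73.9]]
brk [[-17.6 187.3  81.1]
 [  0.7 190.5  92.8]
 [ 17.6 217.8  94.7]]
buf [[-79.  114.1  78.7]
 [ -0.6 160.6  83.1]
 [ 79.4 173.9  84. ]]
side 532 angle 1.2674968 y at z91 188.28609
tip [  8.96389963 213.03073692 162.55889114] [[ -8.7 206.3 152.3]
 [ -0.4 208.3 158.4]
 [  8.8 212.3 162.5]]
bar [[-23.2 214.2 170.7]
 [ -1.3 217.  176.8]
 [ 22.4 220.  178.9]]
end [[ 46.2 389.4  70. ]
 [ 59.4 418.8  72.6]]
brk [[-17.5 185.4  80.1]
 [ -6.4 188.8  90. ]
 [ 16.1 224.1  94.9]]
buf [[-85.  103.9  78.2]
 [ -6.  150.9  81.6]
 [ 80.3 167.4  83.9]]
rim 71 [[-84.4 228.   71. ]
 [-22.4 302.8  71. ]
 [ 82.5 307.6  71. ]]
rim 75 [[-84.2 228.   75. ]
 [-22.5 302.4  75. ]
 [ 81.8 307.2  75. ]]
```

```bash
python3 -m handwheel '[{"x":-0.031,"y":-0.034,"yaw":-2},{"x":-0.062,"y":-0.068,"yaw":-4},{"x":-0.093,"y":-0.102,"yaw":-6},{"x":-0.124,"y":-0.136,"yaw":-8},{"x":-0.155,"y":-0.171,"yaw":-10},{"x":-0.186,"y":-0.205,"yaw":-11.7},{"x":-0.217,"y":-0.239,"yaw":-11.7},{"x":-0.248,"y":-0.273,"yaw":-11.7},{"x":-0.279,"y":-0.307,"yaw":-11.7},{"x":-0.310,"y":-0.342,"yaw":-11.7},{"x":-0.341,"y":-0.376,"yaw":-11.7},{"x":-0.372,"y":-0.410,"yaw":-11.7},{"x":-0.403,"y":-0.444,"yaw":-11.7},{"x":-0.434,"y":-0.478,"yaw":-11.7},{"x":-0.465,"y":-0.513,"yaw":-11.7},{"x":-0.496,"y":-0.547,"yaw":-11.7},{"x":-0.496,"y":-0.547,"yaw":-11.7},{"x":-0.496,"y":-0.547,"yaw":-11.7},{"x":-0.496,"y":-0.547,"yaw":-11.7}]' 0
cat >> h.py <<'E'
PV=194.5
O=C0+PV*ey   # pivot xy in world
def st():
    s=robot.state();p=s['eef_pos'];c=tocase(p[None],O)[0]
    x,y,z,w=s['tcp_rot'];ang=np.degrees(np.arctan2(1-2*(x*x+z*z),2*(x*y-z*w)))
    f=s['wrist_force']
    print('t',round(s['clock'],2),'case TCP',c.round(1),'toolY ang',round(ang,2),'q',s['tcp_rot'].round(4),'F case',np.round([f[:2]@ex,f[:2]@ey,f[2]],1),'gap',round(s['finger_gap'],1))
E
python3 -c "
from h import *
st()"
```

```text
t 0.15 case TCP [-374.2  396.4  230.6] toolY ang 68.52 q [ 1.863e-01  9.825e-01 -6.000e-04 -3.000e-04] F case [-0.3  0.2 -0.5] gap 85.4invalid input
```

```bash
python3 -m handwheel '[{"x":-0.031,"y":-0.034,"z":0,"yaw":-2},{"x":-0.062,"y":-0.068,"z":0,"yaw":-4},{"x":-0.093,"y":-0.102,"z":0,"yaw":-6},{"x":-0.124,"y":-0.136,"z":0,"yaw":-8},{"x":-0.155,"y":-0.171,"z":0,"yaw":-10},{"x":-0.186,"y":-0.205,"z":0,"yaw":-11.7},{"x":-0.217,"y":-0.239,"z":0,"yaw":-11.7},{"x":-0.248,"y":-0.273,"z":0,"yaw":-11.7},{"x":-0.279,"y":-0.307,"z":0,"yaw":-11.7},{"x":-0.310,"y":-0.342,"z":0,"yaw":-11.7},{"x":-0.341,"y":-0.376,"z":0,"yaw":-11.7},{"x":-0.372,"y":-0.410,"z":0,"yaw":-11.7},{"x":-0.403,"y":-0.444,"z":0,"yaw":-11.7},{"x":-0.434,"y":-0.478,"z":0,"yaw":-11.7},{"x":-0.465,"y":-0.513,"z":0,"yaw":-11.7},{"x":-0.496,"y":-0.547,"z":0,"yaw":-11.7},{"x":-0.496,"y":-0.547,"z":0,"yaw":-11.7},{"x":-0.496,"y":-0.547,"z":0,"yaw":-11.7},{"x":-0.496,"y":-0.547,"z":0,"yaw":-11.7}]' 0
python3 -c "
from h import *
st()"
```

```text
clock: 2.05
eef_pos: [471.3, -154.6, 230.9]
tcp_rot: [0.085, 0.996, 0.0, -0.0]
wrist_force: [0.1, 1.2, -0.1]
finger_gap: -0.4
t 2.05 case TCP [  -0.4 -238.8  230.9] toolY ang 80.25 q [ 8.500e-02  9.964e-01  4.000e-04 -5.000e-04] F case [-0.1  1.2 -0.1] gap -0.4
```

```bash
python3 -m handwheel '[{"x":0,"y":0,"z":0.04,"yaw":0},{"x":0,"y":0,"z":0.08,"yaw":0},{"x":0,"y":0,"z":0.115,"yaw":0},{"x":0,"y":0,"z":0.135,"yaw":0},{"x":0,"y":0,"z":0.135,"yaw":0},{"x":0,"y":0,"z":0.135,"yaw":0}]'
python3 -c "
from h import *
st();frame('side','side1')"
```

```text
clock: 2.65
eef_pos: [471.9, -154.6, 96.9]
tcp_rot: [0.084, 0.996, 0.0, 0.0]
wrist_force: [0.2, -0.0, 0.8]
finger_gap: -0.1
t 2.65 case TCP [ 2.000e-01 -2.388e+02  9.690e+01] toolY ang 80.31 q [8.450e-02 9.964e-01 0.000e+00 1.000e-04] F case [0.2 0.  0.8] gap -0.1
```

View pics/side1.png

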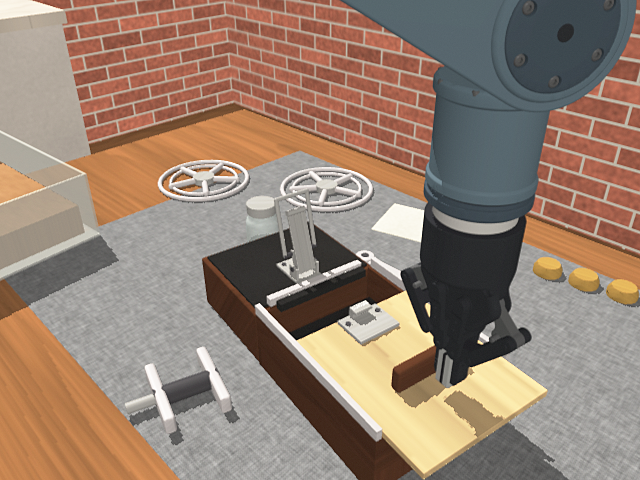

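```bash
python3 -m handwheel '[{"x":0,"y":0.008,"z":0,"yaw":0},{"x":0,"y":0.016,"z":0,"yaw":0},{"x":0,"y":0.024,"z":0,"yaw":0},{"x":0,"y":0.032,"z":0,"yaw":0},{"x":0,"y":0.040,"z":0,"yaw":0},{"x":0,"y":0.048,"z":0,"yaw":0},{"x":0,"y":0.055,"z":0,"yaw":0},{"x":0,"y":0.060,"z":0,"yaw":0},{"x":0,"y":0.060,"z":0,"yaw":0}]'
python3 - <<'E'
from h import *
st();p,D=frame('side','side2')
Q=tocase(cloud('side',D,(250,150,560,470))[0],O)
k=(Q[:,2]>100)&(Q[:,2]<112)&(Q[:,1]>-230)&(Q[:,1]<-120)&(abs(Q[:,0])>18)&(abs(Q[:,0])<39);print('rib',np.percentile(Q[k],[3,50,97],axis=0).round(1))
k=(Q[:,2]>103)&(Q[:,2]<108)&(Q[:,1]>-240)&(Q[:,1]<-120)&(abs(Q[:,0])<14);print('finger',np.percentile(Q[k],[3,50,97],axis=0).round(1))
E
```

```text
clock: 3.6
eef_pos: [481.5, -95.2, 95.8]
tcp_rot: [0.085, 0.996, 0.001, -0.001]
wrist_force: [0.9, 0.3, 1.3]
finger_gap: -0.0
t 3.6 case TCP [  -0.4 -178.6   95.8] toolY ang 80.27 q [ 8.480e-02  9.964e-01  6.000e-04 -7.000e-04] F case [0.8 0.5 1.3] gap -0.0
rib [[ -38.7 -164.9  100.9]
 [ -29.2 -162.3  108.4]
 [ -18.5 -153.5  110.6]]
finger [[ -12.9 -191.3  103.5]
 [  -8.9 -180.   105.9]
 [   4.2 -162.8  107.9]]
```

```bash
python3 -m handwheel '[{"x":0,"y":0.002,"z":0,"yaw":0},{"x":0,"y":0.004,"z":0,"yaw":0},{"x":0,"y":0.005,"z":0,"yaw":0},{"x":0,"y":0.006,"z":0,"yaw":0},{"x":0,"y":0.006,"z":0,"yaw":0},{"x":0,"y":0.006,"z":0,"yaw":0}]'
python3 - <<'E'
from h import *
st();p,D=frame('side','side3')
Q=tocase(cloud('side',D,(250,150,560,470))[0],O)
k=(Q[:,2]>100)&(Q[:,2]<112)&(Q[:,1]>-230)&(Q[:,1]<-120)&(abs(Q[:,0])>18)&(abs(Q[:,0])<39);print('rib',np.percentile(Q[k],[3,50,97],axis=0).round(1))
E
```

```text
clock: 4.25
eef_pos: [483.0, -90.4, 96.3]
tcp_rot: [0.085, 0.996, 0.0, -0.0]
wrist_force: [-1.6, -2.3, -0.4]
finger_gap: -0.1
t 4.25 case TCP [   0.3 -173.7   96.3] toolY ang 80.22 q [ 0.0852  0.9964  0.     -0.    ] F case [-1.2 -2.6 -0.4] gap -0.1
rib [[ -38.7 -160.4  100.5]
 [ -29.2 -158.   108.4]
 [ -18.5 -148.7  110.5]]
```

```bash
python3 -m handwheel '[{"x":0,"y":0.001,"z":0,"yaw":0},{"x":0,"y":0.002,"z":0,"yaw":0},{"x":0,"y":0.003,"z":0,"yaw":0},{"x":0,"y":0.003,"z":0,"yaw":0}]'
python3 -c "
from h import *
st()"
```

```text
clock: 4.7
eef_pos: [483.4, -88.8, 96.4]
tcp_rot: [0.085, 0.996, -0.001, -0.0]
wrist_force: [-1.3, -7.9, -1.3]
finger_gap: -0.0
t 4.7 case TCP [   0.4 -172.    96.4] toolY ang 80.24 q [ 8.500e-02  9.964e-01 -1.200e-03 -1.000e-04] F case [ 0.1 -8.  -1.3] gap -0.0
```

```bash
python3 -m handwheel '[{"x":0,"y":-0.012,"z":0,"yaw":0},{"x":0,"y":-0.015,"z":-0.03,"yaw":0},{"x":0,"y":-0.015,"z":-0.07,"yaw":0},{"x":0,"y":-0.015,"z":-0.11,"yaw":0},{"x":0,"y":0.01,"z":-0.135,"yaw":0},{"x":0,"y":0.05,"z":-0.135,"yaw":0},{"x":0,"y":0.095,"z":-0.135,"yaw":0},{"x":0,"y":0.14,"z":-0.135,"yaw":0},{"x":0,"y":0.185,"z":-0.135,"yaw":0},{"x":0,"y":0.225,"z":-0.135,"yaw":0},{"x":0,"y":0.24,"z":-0.135,"yaw":0},{"x":0,"y":0.24,"z":-0.135,"yaw":0},{"x":0,"y":0.24,"z":-0.1,"yaw":0},{"x":0,"y":0.24,"z":-0.07,"yaw":0},{"x":0,"y":0.24,"z":-0.05,"yaw":0},{"x":0,"y":0.24,"z":-0.05,"yaw":0},{"x":0,"y":0.24,"z":-0.05,"yaw":0}]'
python3 - <<'E'
from h import *
st();p,D=frame('side','side4')
Q=tocase(cloud('side',D,(150,100,560,470))[0],O)
k=(Q[:,2]>100)&(Q[:,2]<112)&(Q[:,1]>-230)&(Q[:,1]<-120)&(abs(Q[:,0])<39);print('rib',np.percentile(Q[k],[3,50,97],axis=0).round(1))
k=(Q[:,2]>94)&(Q[:,2]<102)&(abs(Q[:,0])<11)&(Q[:,1]>-75)&(Q[:,1]<-42);print('hook',np.percentile(Q[k],[3,50,97],axis=0).round(1))
E
```

```text
clock: 6.4
eef_pos: [524.5, 147.8, 146.7]
tcp_rot: [0.086, 0.996, -0.0, -0.0]
wrist_force: [0.2, 0.0, -0.7]
finger_gap: 0.1
t 6.4 case TCP [  1.   68.1 146.7] toolY ang 80.14 q [ 8.590e-02  9.963e-01 -1.000e-04 -1.000e-04] F case [ 0.2  0.1 -0.7] gap 0.1
rib [[ -37.7 -160.6  100.7]
 [  -3.  -158.3  108.7]
 [  35.4 -149.9  110.6]]
hook [[-10.5 -59.9  95.4]
 [ -1.3 -54.7  98.9]
 [ 10.1 -47.2 100.4]]
```

View pics/side4.png

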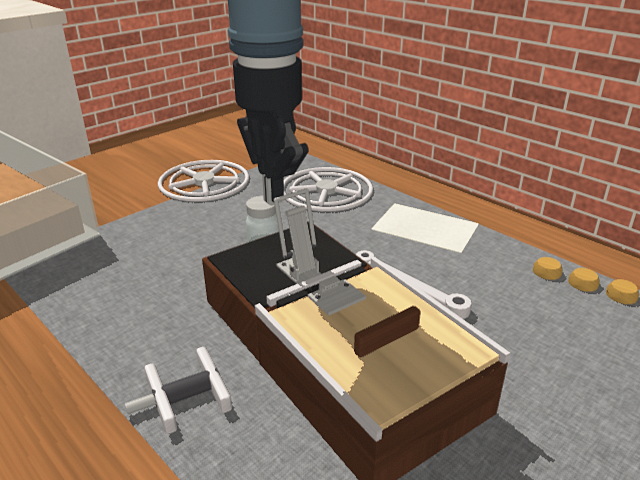

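```bash
python3 -m handwheel '[{"x":0.001,"y":-0.012,"z":0,"yaw":0},{"x":0.001,"y":-0.024,"z":0,"yaw":0},{"x":0.001,"y":-0.03,"z":0,"yaw":0},{"x":0.001,"y":-0.036,"z":0,"yaw":0},{"x":0.001,"y":-0.042,"z":0,"yaw":0},{"x":0.001,"y":-0.048,"z":0,"yaw":0},{"x":0.001,"y":-0.054,"z":0,"yaw":0},{"x":0.001,"y":-0.06,"z":0,"yaw":0},{"x":0.001,"y":-0.066,"z":0,"yaw":0},{"x":0.001,"y":-0.07,"z":0,"yaw":0},{"x":0.001,"y":-0.07,"z":0,"yaw":0}]'
python3 - <<'E'
from h import *
st();frame('side','side5');frame('top','top5')
E
```

```text
clock: 7.55
eef_pos: [511.3, 79.6, 146.2]
tcp_rot: [0.086, 0.996, -0.0, -0.0]
wrist_force: [0.3, -0.1, -0.3]
finger_gap: -0.1
t 7.55 case TCP [ -0.6  -1.3 146.2] toolY ang 80.19 q [ 8.550e-02  9.963e-01 -1.000e-04 -2.000e-04] F case [ 0.3 -0.  -0.3] gap -0.1
```

View pics/side5.png

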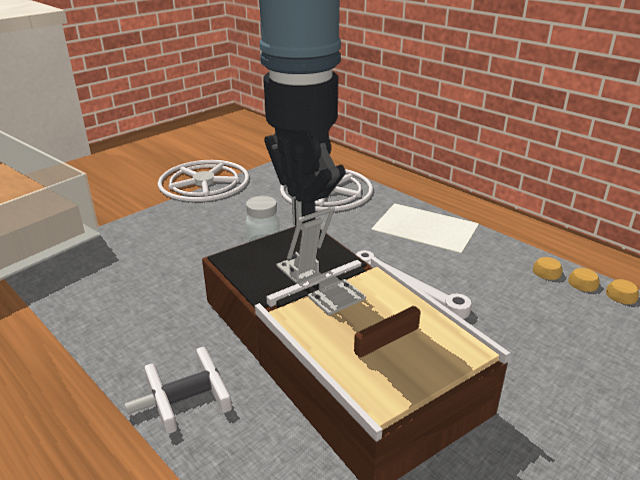

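```bash
python3 -m handwheel '[{"x":0,"y":-0.004,"z":0,"yaw":0},{"x":0,"y":-0.008,"z":0,"yaw":0},{"x":0,"y":-0.010,"z":0,"yaw":0},{"x":0,"y":-0.010,"z":0,"yaw":0}]'
python3 - <<'E'
from h import *
st();p,D=frame('side','side6')
P,px=cloud('side',D,(240,150,420,330));Q=tocase(P,O)
img=np.full((560,800,3),255,np.uint8)
for (x,y,z),q in zip(Q,px):
    i,j=int(400+y*3),int(540-(z-70)*3)
    if abs(x)<27 and 0<=i<800 and 0<=j<560: cv2.circle(img,(i,j),1,tuple(int(c) for c in p[q[1],q[0],::-1]),-1)
cv2.imwrite('pics/slice6.png',img)
E
```

```text
clock: 8.05
eef_pos: [509.7, 70.0, 146.3]
tcp_rot: [0.085, 0.996, -0.0, 0.0]
wrist_force: [0.0, -0.3, 0.0]
finger_gap: 0.1
t 8.05 case TCP [ -0.5 -11.  146.3] toolY ang 80.21 q [ 8.540e-02  9.964e-01 -1.000e-04  0.000e+00] F case [ 0.1 -0.3  0. ] gap 0.1
```

View pics/slice6.png

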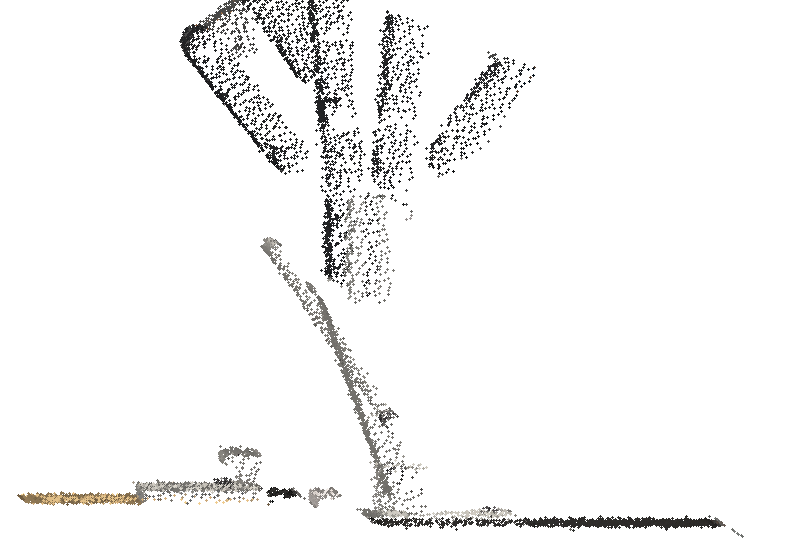

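View pics/side6.png

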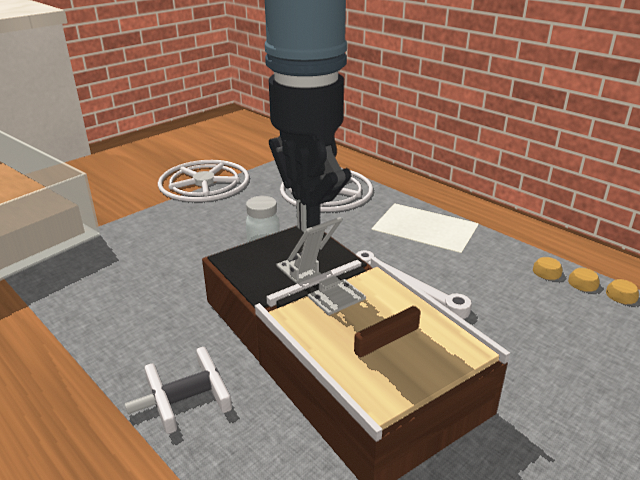

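```bash
python3 -m handwheel '[{"x":0,"y":0.001,"z":-0.008,"yaw":0},{"x":0,"y":0,"z":-0.0155,"yaw":0},{"x":0,"y":-0.006,"z":-0.0155,"yaw":0},{"x":0,"y":-0.012,"z":-0.0155,"yaw":0},{"x":0,"y":-0.018,"z":-0.0155,"yaw":0},{"x":0,"y":-0.024,"z":-0.0155,"yaw":0},{"x":0,"y":-0.028,"z":-0.0155,"yaw":0},{"x":0,"y":-0.028,"z":-0.0155,"yaw":0},{"x":0,"y":-0.028,"z":-0.0155,"yaw":0}]'
cat > sl.py <<'E'
from h import *
import sys
t=sys.argv[1]
st();p,D=frame('side','side'+t)
P,px=cloud('side',D,(200,130,440,360));Q=tocase(P,O)
img=np.full((560,800,3),255,np.uint8)
for (x,y,z),q in zip(Q,px):
    i,j=int(400+y*3),int(540-(z-70)*3)
    if abs(x)<27 and 0<=i<800 and 0<=j<560: cv2.circle(img,(i,j),1,tuple(int(c) for c in p[q[1],q[0],::-1]),-1)
cv2.imwrite(f'pics/slice{t}.png',img)
z=cv2.resize(p[180:340,220:420,::-1],None,fx=3,fy=3,interpolation=cv2.INTER_CUBIC);cv2.imwrite(f'pics/side{t}z.png',z)
k=(Q[:,2]>94)&(Q[:,2]<102)&(abs(Q[:,0])<11)&(Q[:,1]>-75)&(Q[:,1]<-42);print('hook',np.percentile(Q[k],[3,50,97],axis=0).round(1))
E
python3 sl.py 7
```

```text
clock: 9.0
eef_pos: [504.9, 42.6, 161.7]
tcp_rot: [0.085, 0.996, 0.0, -0.0]
wrist_force: [-0.4, -0.5, -0.5]
finger_gap: 0.1
t 9.0 case TCP [ -0.6 -38.8 161.7] toolY ang 80.2 q [ 8.540e-02  9.963e-01  1.000e-04 -1.000e-04] F case [-0.3 -0.6 -0.5] gap 0.1
hook [[-10.6 -60.   95. ]
 [ -1.1 -54.7  98.9]
 [ 10.4 -47.4 100.2]]
```

View pics/slice7.png

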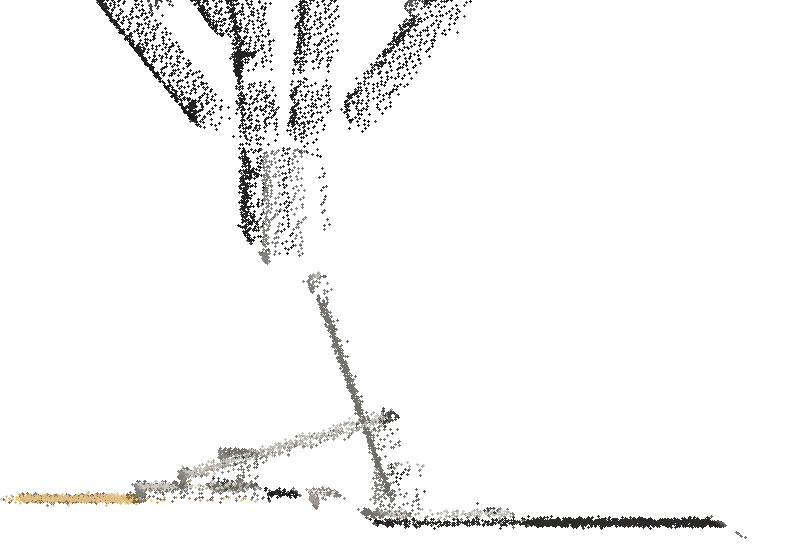

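View pics/side7z.png

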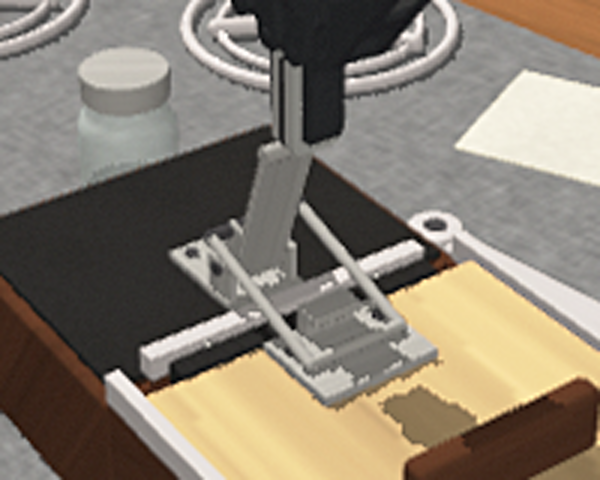

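```bash
python3 -m handwheel '[{"x":0,"y":-0.009,"z":-0.005,"yaw":0},{"x":0,"y":-0.018,"z":-0.005,"yaw":0},{"x":0,"y":-0.018,"z":0.005,"yaw":0},{"x":0,"y":-0.018,"z":0.015,"yaw":0},{"x":0,"y":-0.018,"z":0.016,"yaw":0},{"x":0,"y":-0.012,"z":0.016,"yaw":0},{"x":0,"y":-0.004,"z":0.016,"yaw":0},{"x":0,"y":0.004,"z":0.016,"yaw":0},{"x":0,"y":0.012,"z":0.016,"yaw":0},{"x":0,"y":0.020,"z":0.016,"yaw":0},{"x":0,"y":0.028,"z":0.016,"yaw":0},{"x":0,"y":0.035,"z":0.016,"yaw":0},{"x":0,"y":0.040,"z":0.017,"yaw":0},{"x":0,"y":0.040,"z":0.017,"yaw":0}]'
python3 sl.py 8
```

```text
clock: 10.45
eef_pos: [511.6, 83.0, 144.5]
tcp_rot: [0.085, 0.996, 0.0, -0.0]
wrist_force: [-1.3, -0.1, 0.8]
finger_gap: 0.1
t 10.45 case TCP [ -0.8   2.1 144.5] toolY ang 80.27 q [ 8.480e-02  9.964e-01  2.000e-04 -2.000e-04] F case [-1.3 -0.4  0.8] gap 0.1
hook [[-10.7 -60.   94.7]
 [ -0.9 -54.7  98.9]
 [  9.9 -47.7 100.2]]
```

View pics/slice8.png

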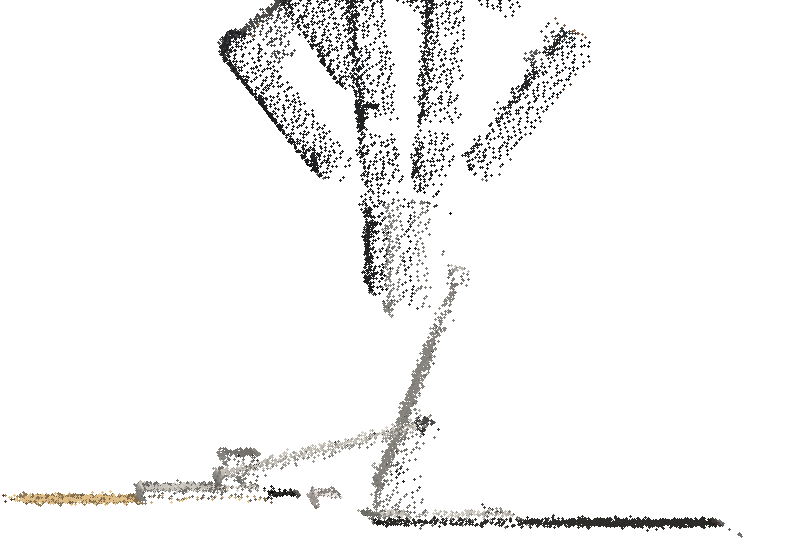

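View pics/side8z.png

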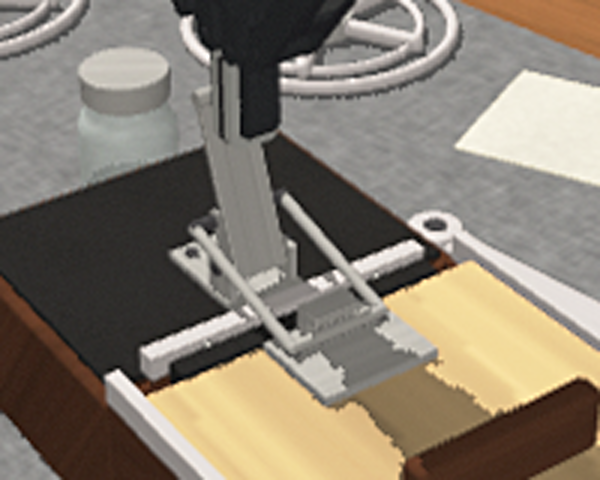

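```bash
python3 -m handwheel '[{"x":0,"y":0.005,"z":0.001,"yaw":0},{"x":0,"y":0.010,"z":0.004,"yaw":0},{"x":0,"y":0.015,"z":0.0065,"yaw":0},{"x":0,"y":0.019,"z":0.010,"yaw":0},{"x":0,"y":0.023,"z":0.0135,"yaw":0},{"x":0,"y":0.027,"z":0.0175,"yaw":0},{"x":0,"y":0.027,"z":0.0175,"yaw":0}]'
python3 sl.py 9
```

```text
clock: 11.2
eef_pos: [516.1, 109.3, 126.7]
tcp_rot: [0.085, 0.996, 0.0, -0.0]
wrist_force: [0.7, -0.0, -0.8]
finger_gap: 0.2
t 11.2 case TCP [ -0.8  28.8 126.7] toolY ang 80.25 q [ 8.500e-02  9.964e-01  1.000e-04 -3.000e-04] F case [ 0.7  0.1 -0.8] gap 0.2
hook [[-10.7 -57.9  95.8]
 [ -1.4 -52.9  99.1]
 [  9.9 -45.3 100.6]]
```

View pics/slice9.png

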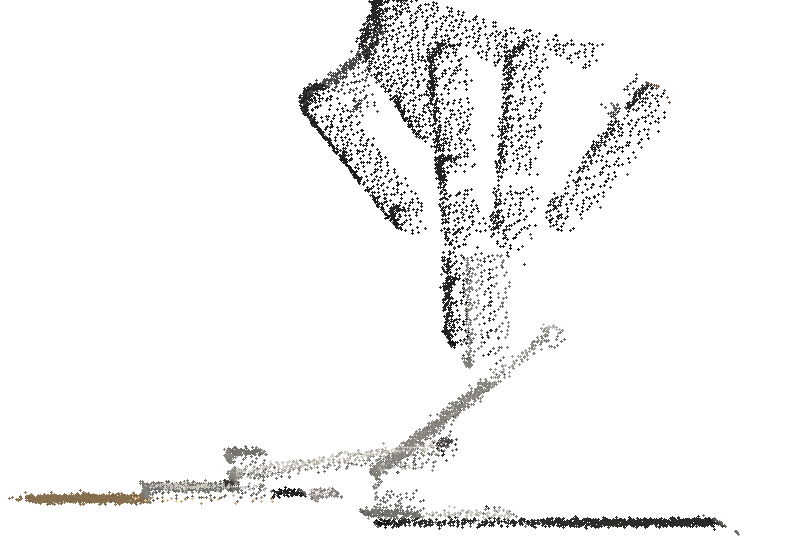

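View pics/side9z.png

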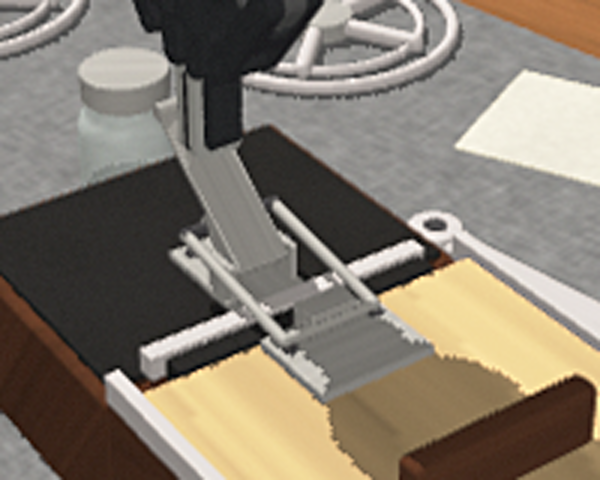

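```bash
python3 -m handwheel '[{"x":0,"y":0.0035,"z":0.004,"yaw":0},{"x":0,"y":0.006,"z":0.009,"yaw":0},{"x":0,"y":0.009,"z":0.014,"yaw":0},{"x":0,"y":0.011,"z":0.019,"yaw":0},{"x":0,"y":0.012,"z":0.023,"yaw":0},{"x":0,"y":0.013,"z":0.026,"yaw":0},{"x":0,"y":0.013,"z":0.028,"yaw":0},{"x":0,"y":0.013,"z":0.029,"yaw":0},{"x":0,"y":0.013,"z":0.030,"yaw":0},{"x":0,"y":0.013,"z":0.030,"yaw":0}]'
python3 -c "
from h import *
st()"
```

```text
clock: 12.25
eef_pos: [518.5, 121.5, 97.3]
tcp_rot: [0.085, 0.996, -0.0, -0.0]
wrist_force: [0.3, 0.4, -0.1]
finger_gap: 0.2
t 12.25 case TCP [-0.5 41.2 97.3] toolY ang 80.22 q [ 0.0852  0.9964 -0.     -0.    ] F case [ 0.2  0.4 -0.1] gap 0.2
```

```bash
python3 -m handwheel '[{"x":0,"y":0,"z":0.001,"yaw":0},{"x":0,"y":0,"z":0.002,"yaw":0},{"x":0,"y":0,"z":0.003,"yaw":0},{"x":0,"y":0,"z":0.003,"yaw":0}]'
python3 sl.py 10
```

```text
clock: 12.65
eef_pos: [518.9, 121.5, 96.7]
tcp_rot: [0.085, 0.996, -0.0, 0.0]
wrist_force: [-8.3, -1.3, 19.1]
finger_gap: 0.2
t 12.65 case TCP [-0.2 41.3 96.7] toolY ang 80.25 q [ 8.500e-02  9.964e-01 -2.000e-04  2.000e-04] F case [-8.  -2.7 19.1] gap 0.2
hook [[-10.6 -56.6  95.7]
 [ -1.1 -51.5  99. ]
 [ 10.4 -44.4 100.4]]
```

View pics/slice10.png

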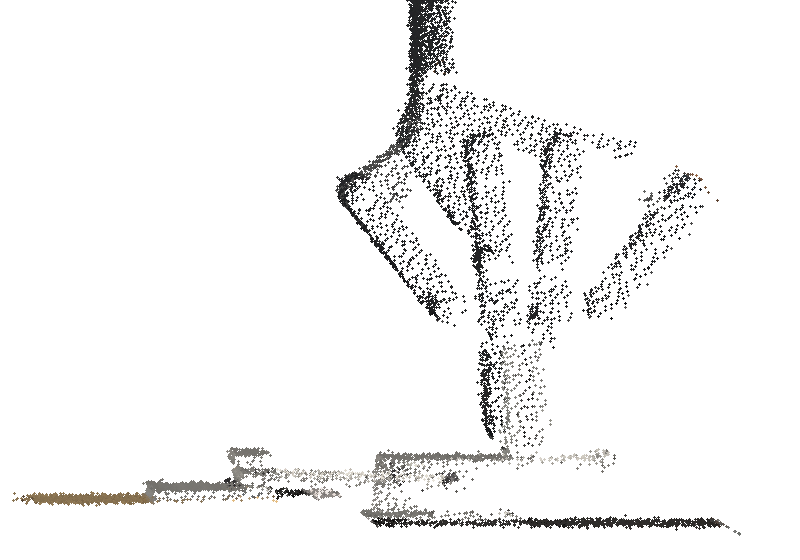

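Lever flat against its stop (19 N reaction). Retract straight up and check.

```bash
python3 -m handwheel '[{"x":0,"y":0,"z":-0.005,"yaw":0},{"x":0,"y":0,"z":-0.02,"yaw":0},{"x":0,"y":0,"z":-0.05,"yaw":0},{"x":0,"y":0,"z":-0.09,"yaw":0},{"x":0,"y":0,"z":-0.13,"yaw":0},{"x":0,"y":0,"z":-0.15,"yaw":0},{"x":0,"y":0,"z":-0.15,"yaw":0},{"x":0,"y":0,"z":-0.15,"yaw":0}]'
python3 sl.py 11
python3 - <<'E'
from h import *
D=np.load('pics/side11_d.npy');Q=tocase(cloud('side',D,(150,130,560,470))[0],O)
k=(Q[:,2]>94)&(abs(Q[:,0])<9)&(Q[:,1]>-2)&(Q[:,1]<80)&(Q[:,2]<120)
print('lever slope',np.polyfit(Q[k,1],Q[k,2],1), 'rad')
k=(Q[:,2]>100)&(Q[:,2]<112)&(Q[:,1]>-230)&(Q[:,1]<-120)&(abs(Q[:,0])<39);print('rib',np.percentile(Q[k],[3,50,97],axis=0).round(1))
E
```

```text
clock: 13.5
eef_pos: [518.4, 121.6, 244.0]
tcp_rot: [0.085, 0.996, 0.0, 0.0]
wrist_force: [-0.1, 0.3, -1.0]
finger_gap: 0.3
t 13.5 case TCP [ -0.6  41.3 244. ] toolY ang 80.22 q [8.520e-02 9.964e-01 0.000e+00 1.000e-04] F case [-0.1  0.3 -1. ] gap 0.3
hook [[-10.7 -56.9  95.8]
 [ -0.8 -51.5  98.8]
 [ 10.2 -44.2 100.4]]
lever slope [6.73325011e-03 9.76526552e+01] rad
rib [[ -37.6 -157.2  100.5]
 [  -3.  -154.9  108.7]
 [  36.  -146.3  110.7]]
```

View pics/side11z.png

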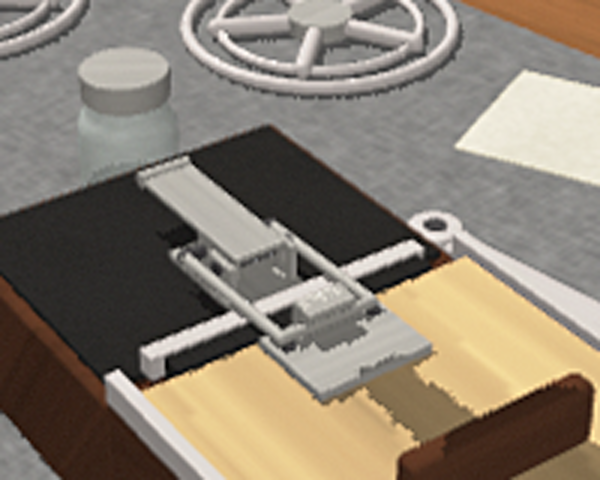

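View pics/slice11.png

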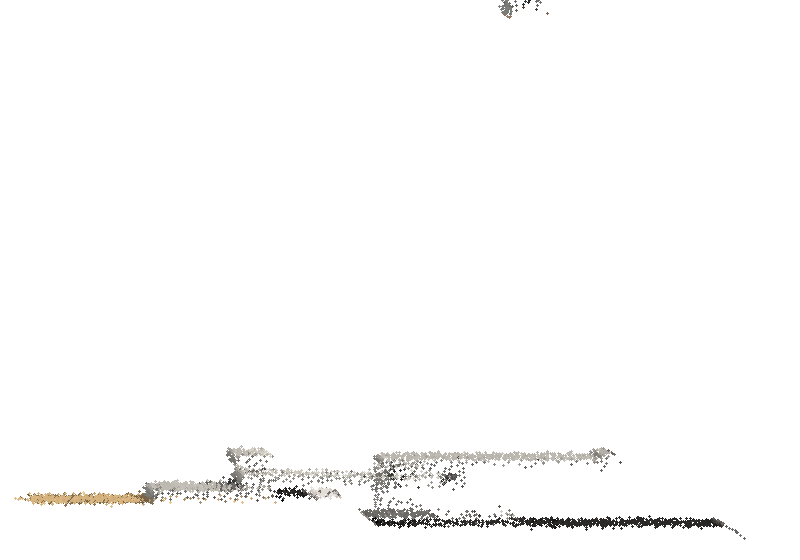

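View pics/side11.png

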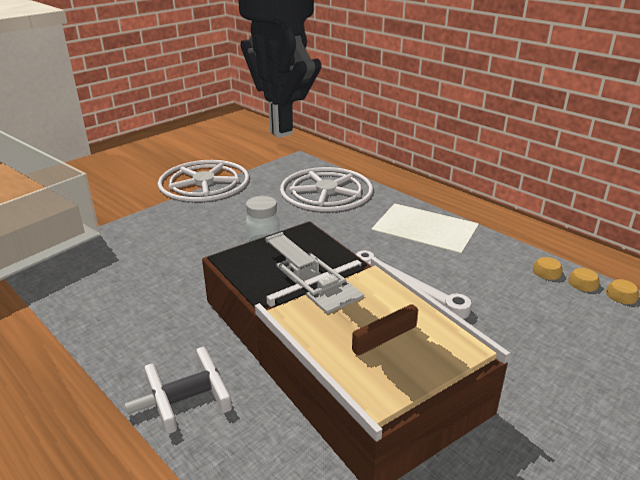

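```bash
python3 -c "
from plant import robot
print(robot.sign_off())"
```

```text
the job is handed in; nothing more can be done
None
```

The parts case is closed and latched, and I handed the job in at 13.5 s; sign-off gives no verdict.

**What I did**
1. I pushed the cover by its rib until it met the buffer, where the force rose to 8 N.
2. One sweep from behind threw the lever to its stop. A second, higher push tipped the loop, and its bar dropped behind the hook, about 16 mm from the keeper point.
3. I drove the lever down along its arc and pressed it flat, with about 19 N at the end. I then raised the gripper to about 244 mm.

**Last checks, from the side camera**
- **Lever:** it lies flat, at about 0.007 rad, and stayed there after release.
- **Loop bar:** it sits under the lip, up against the post.
- **Cover:** the hook moved about 3 mm further in than where the buffer had left it, so the opening should be near 0–1 mm. I inferred this from movement; my absolute positions carry about 1–2 mm of uncertainty.
- **Loose parts:** the pedal, crank and jar look unmoved, judged by eye only.
- **Robot:** the wrist force was about 1 N or less, so it is touching nothing.

No check disagreed. One move call was refused for a missing `z` value, and I re-sent it; nothing had moved.

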